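# Check the chilling ball and present it to the mug

### The arm

A 6-joint arm with a two-finger parallel gripper is mounted at the origin on a cart in front of the work surface, level with it; the furniture and walls round the work are solid. World frame = base frame: x ahead of the robot, y to its left, z up, the work surface at z = 0. Lengths are in m, angles in rad, forces in N, time in s.
With the tool pointing down it reaches from about 0.25 to 0.8 m from the base axis. Payload 3.9 kg.
Tool frame: the origin (TCP) lies on the mounting face of the last link; the fingertips stand 173 mm ahead of it and the grasp point (between the pads) lies 155 mm ahead of it (robot.grip_depth is the distance from the TCP to the grasp point, in m); z points along the fingers, y is the line along which they close (so a half turn about z gives the same grasp; the last joint's range is limited). The gripper opens to 85 mm and grips with 20 to 120 N. Pads are 22 mm wide; open, the fingers measure 114 mm over their backs; the gripper's body (76 mm by 85 mm) begins 54 mm behind the grasp point. The pads swing forward as they close: fully open they stand 13 mm farther back than shut.
Start: joints at [-1.242, 0.26, -0.138, 1.173, 0, 1.571], TCP at [0.17, -0.497, 0.405] pointing down, gripper open.
Joint ranges: [-2.78, 2.78], [-0.83, 1.72], [-1.28, 1.37], [-1.9, 2.12], [-1.57, 1.48], [-3.14, 3.14]. Speed limits (rad/s): [2.57, 2.57, 3.14, 3.14, 3.14, 3.14].

### API

Orientations are given as a rotation vector (axis times angle).
In Python, from plant import robot gives the robot as it stands.
- The arm moves only by the tool carry_out, never from a script. Its argument "moves" is a list of rows, each a list of 3 entries, a list of its own where there are three numbers: the shift along the tool's x, y, z in cm, then the turn, a rotation vector about the tool's x, y, z in degrees, then the closure, from -1 (fully open) to 1 (shut). A call has 1 to 5 rows; each row shifts and turns the commanded pose from where the row before left it, along the tool's axes as they then stand; what a row does not reach is not made up. A row lasts 1/8 s, in which the tool goes at most 62.5 mm and 10.7 degrees, less where a joint would pass 70% of its speed; a pose out of reach is approached as far as the arm can. A call is refused whole if a number of a shift passes 6.25 or a number of a turn 10.7, either way. A call with a gripper value outside its range is refused whole. The fingers move at their own pace and stop on an object; "newtons" is the grip in N (left out, the last holds). Time passes only in rows, so rows that do not move let the fingers close. It gives the time, the measured TCP pose, the force, the opening and the grip force at its end, in the units of the state.
- robot.read_state(): the state, without advancing time (a new reading comes with each control period).
- robot.read_camera(name): name is "side" or "top" or "wrist"; returns a dict with "img" (400x640x3 uint8, red, green, blue), "range_z" (400x640 float32, m along the optical axis (not along the pixel's ray), 0 where there is no reading), "mtx" (3x3 intrinsics, pixels), "origin" and "rotation" of the camera in the world; the wrist camera has in their place "T_tool_cam" (4x4, takes a point from camera to tool coordinates, whose origin is the TCP and whose axes are the flange's). Camera axes: x right, y down, z forward; pixel columns grow to the right and rows downward; lengths in m; the calibration is good to about 2 mm. A picture is of the moment at which its call begins: read the wrist's pose just before it.
- robot.sign_off(): hands the job in; it is judged then, once.
The state is a dict: "time": time; "joint_pos": joint angles; "joint_vel": joint speeds; "joint_torque": joint torques, N m; "position": TCP position; "tool_rot": TCP orientation; "force": force on the tool from outside, world axes, zero at the start; "ft_torque": the same for the moment, N m; "finger_gap": finger opening in m; "grasp_force": force on a finger pad.
Only numpy, scipy, OpenCV 4.12 (cv2) and the standard library are available. Lean on these libraries where they do the work, as an engineer would, in place of code of your own. Each camera call takes 0.05 s, during which the arm holds its last target. There are 200 camera calls.

### The job

Take the pen-shaped infrared thermometer out of its stand, hold it still for a good second with its lens pointing straight at the steel chilling ball in the serving dish from 5 to 10 cm away without touching the ball, and stand it back in its holder. Then lift the dish by its upright grip and turn it a quarter turn, keeping it level and the ball in the middle of its well, until the dish lies parallel to the worktop's front edge (sideways to you) with the tip of its pouring lip a few centimetres above the middle of the mug's mouth. Finish while still holding the dish there, still, level and clear of the mug; do not shift the mug, do not touch the ball, and leave everything else where it stands.

Things in the scene. Friction and masses are not known exactly. Their poses are not given: they have to be found in the camera images.
- dish: loose round white serving dish, 0.22 kg; origin: centre of its underside, z up. Bowl radius 58 mm, rim 24 mm high. The well is its gently sloped (7 deg) middle, 35 mm in radius, with its lowest point 8 mm above the underside at the centre; a steeper rim follows. +x points to its pouring lip, a short spout; at -x an upright grip. At the start the lip points away from the robot, within about 25 deg
- dish_well (a point): point fixed in the dish where the centre of the ball lies when centred, 22 mm above the dish's origin
- dish_lip (a point): tip of the pouring lip, at (72, 0, 24) mm in the dish frame
- dish_grip (a point): grasp point on the upright grip, at (-95, 0, 55) mm in the dish frame. The grip is a flat tab 10 mm thick along the dish's x and 40 mm wide along its y, reaching from 0 to 76 mm height; 34 mm free between tab and rim, bridged by a low neck 26 mm wide with its top 22 mm high
- ball_center (a point): centre of the loose steel ball, 28 mm in diameter, 0.06 kg, that lies in the dish's well and rolls freely
- thermometer: loose pen-shaped infrared thermometer, 0.09 kg, 135 mm long, standing upright in its stand; origin: centre of the lens at its lower end, z runs up along it, so it looks along its -z. Lower 50 mm: round black nose, 26 mm in diameter; from 50 to 135 mm: white body 26 mm (x) by 24 mm (y), to be gripped there
- stand: grey stand fixed to the worktop; origin: centre of its underside. Round socket with flared mouth, 47 mm high, bore 36 mm in diameter, socket floor 6 mm up (the thermometer's origin then lies 6 mm above the stand's origin); foot 72 mm in diameter. It stands on one side of the dish, left or right
- mug: loose coffee mug 88 mm high, with its handle pointing away from the robot; its cup is 86 mm across; origin on its underside, 15 mm off the cup's axis. It stands on the other side of the dish
- mug_mouth (a point): centre of the mug's mouth, 88 mm above the worktop
- worktop (a point): fixed, unmarked reference point on the worktop, at the middle of the work area: x points away from the robot, y left along the front edge, z up. The edge of the wall cabinets hangs 0.17 m beyond it (in x), 0.55 m up: keep lifts low so that the wrist stays clear of it
- tea_spoon: steel teaspoon 132x26x9 mm lying at the front edge; bystander
- lemon: yellow lemon 72x55x56 mm near the front edge; bystander
- pepper_mill: turned wooden pepper mill, 58 mm wide, 170 tall, behind; bystander
- spice_jar: spice jar with flip cap, 42 mm wide, 106 tall, behind; bystander
- ball: the ball itself; its origin turns with it as it rolls: use ball_center
Mind the look-alikes: they are no part of the job. There is more than one size of the thermometer; the one meant has the size given above.

How it is judged:
By the outcome, as a careful person would: the job done as asked, in the order asked, and still so for the second after the job is handed in, while the arm keeps its last pose, push and grip.
It also fails if it takes over 58 s, if anything falls off the work surface, if the arm or the gripper's body presses on something with over 40 N, if the wrist force passes 120 N, or if a joint passes its speed limit or range.

## Working session

There is one attempt and no reset: what is moved stays moved. The work goes in short steps, Python scripts to look and compute and a tool call to move; the robot and the scene stay as the last step left them, time stands still between calls to the robot, and variables do not carry over. Pictures are saved under pics/ and viewed, at most 10 in all, crops included, and the job is handed in when it is done.

Besides the shell and the picture viewer there is one more tool, called after ">>>" by a JSON object that holds its "method" and its "body". carry_out: Moves the arm, as the interface text tells. Its arguments: {"type":"object","properties":{"moves":{"type":"array","items":{"type":"array"}},"newtons":{"type":"number"}},"required":["moves"]}

```bash
mkdir -p pics; ls
python3 - <<'E'
from plant import robot
import cv2,numpy as np
for n in ("top","side"):
    c=robot.read_camera(n); cv2.imwrite(f"pics/{n}0.png",c["img"][:,:,::-1]); np.savez(f"{n}0.npz",**c)
    print(n,c["mtx"].tolist(),np.round(c["origin"],3),np.round(c["rotation"],3).tolist())
print(robot.read_state(),robot.grip_depth)
E
```

```text
pics
top [[462.5937467266687, 0.0, 311.9700749190661], [0.0, 462.5937467266687, 194.86008009762426], [0.0, 0.0, 1.0]] [0.34  0.017 1.126] [-2.179, 2.029, -0.225]
side [[422.70867345106836, 0.0, 316.1305343000569], [0.0, 422.70867345106836, 203.8232370432342], [0.0, 0.0, 1.0]] [ 0.323 -0.603  0.605] [-2.213, 0.4, -0.216]
{'time': 0.1, 'joint_pos': array([-1.24200003e+00,  2.60632091e-01, -1.39246924e-01,  1.17272343e+00,
       -5.20482225e-06,  1.57078928e+00]), 'joint_vel': array([-0.00140435, -0.0020026 ,  0.00305199,  0.00029258, -0.00050459,
        0.00127189]), 'joint_torque': array([ 4.32947468e-05, -4.06509840e+01,  2.54526865e+01,  1.01038351e-02,
        5.14658097e-05,  8.08324714e-07]), 'position': array([ 0.16942294, -0.496581  ,  0.40393806]), 'tool_rot': array([-3.09747591e+00, -5.13868178e-01,  4.72093884e-04]), 'force': array([-0.3502325 ,  0.45276819, -0.78714725]), 'ft_torque': array([-0.02512229,  0.00278701,  0.01271048]), 'grasp_force': 0.0, 'finger_gap': 0.08531612090918929} 0.1547
```

View pics/top0.png

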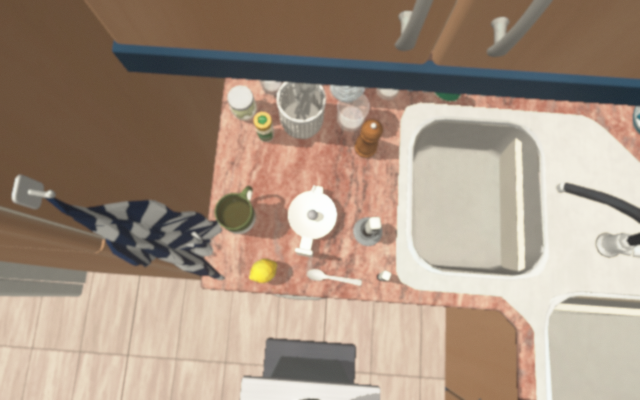

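View pics/side0.png

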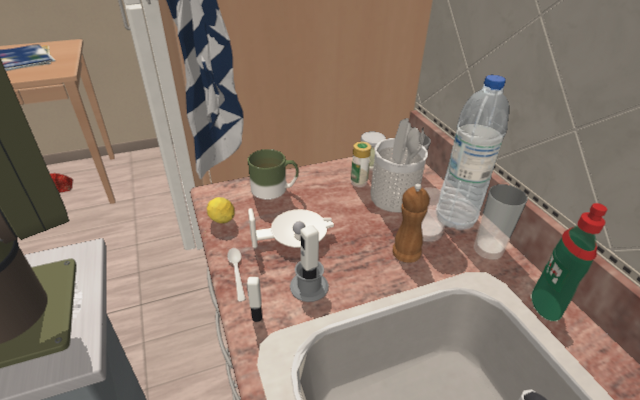

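Candidates: thermometer in the stand at top (370,228) / side (310,245). The small look-alike pen is at top (385,275) / side (256,300). The dish is at (313,215) with its grip at (304,248) and lip at (318,190), and the mug is at (235,212). The thermometer stands right of the dish and the mug left of it. Next I measure them and take close crops.

```bash
cat > h.py <<'E'
import numpy as np,cv2
from scipy.spatial.transform import Rotation as R
def load(n): return dict(np.load(n+".npz"))
def cloud(c,Rw=None,o=None):
    Rw=R.from_rotvec(c["rotation"]).as_matrix() if Rw is None else Rw
    o=c["origin"] if o is None else o
    v,u=np.mgrid[:400,:640]; z=c["range_z"]; K=c["mtx"]
    p=np.stack([(u-K[0,2])/K[0,0]*z,(v-K[1,2])/K[1,1]*z,z],-1)
    return np.where(z[...,None]>0,p@Rw.T+o,np.nan)
def proj(c,P):
    Rw=R.from_rotvec(c["rotation"]).as_matrix(); q=(np.asarray(P)-c["origin"])@Rw
    return q[:2]/q[2]*c["mtx"][0,0]+c["mtx"][:2,2]
def ray(c,u,v,h):
    Rw=R.from_rotvec(c["rotation"]).as_matrix();K=c["mtx"]
    d=Rw@[(u-K[0,2])/K[0,0],(v-K[1,2])/K[1,1],1]; o=c["origin"]; return o+d*(h-o[2])/d[2]
E
python3 - <<'E'
from h import *
t=load("top0");s=load("side0");T=cloud(t);S=cloud(s)
np.set_printoptions(precision=4,suppress=True)
for u,v in [(313,215),(304,246),(300,250),(310,250),(318,190),(375,224),(370,240),(385,275),(235,212),(222,200),(340,240),(280,240)]: print("top",u,v,T[v,u])
for u,v in [(299,228),(252,230),(310,228),(310,245),(310,290),(254,280),(267,158),(256,315)]: print("side",u,v,S[v,u])
# mug: rim points
for n,P in(("top",T),("side",S)):
    m=(np.abs(P[...,2]-.087)<.006)&(P[...,1]>.1)&(P[...,1]<.35)&(P[...,0]<.6)&(P[...,0]>.3)
    q=P[m]; print(n,"mug rim",len(q),q.min(0),q.max(0))
    m=(np.abs(P[...,2]-.139)<.006)&(P[...,1]<0.0)&(P[...,1]>-.25)&(P[...,0]<.55)&(P[...,0]>.3)
    q=P[m]; print(n,"therm top",len(q),np.median(q,0) if len(q) else 0,q.min(0),q.max(0))
    m=(np.abs(P[...,2]-.072)<.008)&(P[...,1]<0.12)&(P[...,1]>-.05)&(P[...,0]<.5)&(P[...,0]>.2)
    q=P[m]; print(n,"grip top",len(q),np.median(q,0),q.min(0),q.max(0))
    m=(np.abs(P[...,2]-.024)<.004)&(P[...,1]<0.12)&(P[...,1]>-.07)&(P[...,0]<.55)&(P[...,0]>.3)
    q=P[m]; print(n,"dish rim",len(q),np.median(q,0),q.min(0),q.max(0))
a=t["img"][150:300,200:400]; b=s["img"][130:330,200:350]
a=cv2.resize(a,None,fx=4,fy=4,interpolation=3);b=cv2.resize(b,None,fx=3.0,fy=3.0,interpolation=3)
cv2.imwrite("pics/ctop.png",a[:,:,::-1]);cv2.imwrite("pics/cside.png",b[:,:,::-1])
E
```

```text
top 313 215 [0.5317 0.0241 0.0296]
top 304 246 [0.4564 0.0402 0.0242]
top 300 250 [0.4408 0.0474 0.0803]
top 310 250 [0.443  0.0249 0.0741]
top 318 190 [0.5961 0.0162 0.0208]
top 375 224 [ 0.5018 -0.1109  0.1428]
top 370 240 [ 0.4843 -0.1183  0.0055]
top 385 275 [ 0.398  -0.1439  0.0944]
top 235 212 [0.5298 0.2162 0.0049]
top 222 200 [0.5451 0.2381 0.0688]
top 340 240 [ 0.4799 -0.0459 -0.0005]
top 280 240 [ 0.4694  0.1002 -0.    ]
side 299 228 [0.5317 0.0127 0.0279]
side 252 230 [0.436  0.0181 0.047 ]
side 310 228 [ 0.5079 -0.1141  0.141 ]
side 310 245 [ 0.5028 -0.1283  0.1167]
side 310 290 [ 0.5005 -0.1369  0.0139]
side 254 280 [ 0.4001 -0.1518  0.0954]
side 267 158 [0.5302 0.2412 0.0613]
side 256 315 [ 0.3957 -0.1592  0.0178]
top mug rim 325 [0.3634 0.1652 0.081 ] [0.5988 0.3283 0.093 ]
top therm top 126 [ 0.5064 -0.1098  0.1393] [ 0.4935 -0.1228  0.1333] [ 0.5208 -0.0982  0.145 ]
top grip top 75 [0.4409 0.0406 0.0742] [0.4345 0.0222 0.0644] [0.4478 0.0594 0.0787]
top dish rim 378 [0.4941 0.0332 0.0225] [ 0.3736 -0.0294  0.02  ] [0.5489 0.114  0.028 ]
side mug rim 611 [0.363  0.1591 0.081 ] [0.5978 0.3487 0.0929]
side therm top 173 [ 0.5051 -0.1191  0.1386] [ 0.4926 -0.1288  0.133 ] [ 0.5189 -0.1039  0.1412]
side grip top 83 [0.4401 0.0292 0.0734] [0.4339 0.014  0.0641] [0.4476 0.0539 0.0758]
side dish rim 418 [0.4831 0.0343 0.0221] [ 0.3663 -0.0322  0.02  ] [0.5498 0.1178 0.0279]
```

View pics/ctop.png

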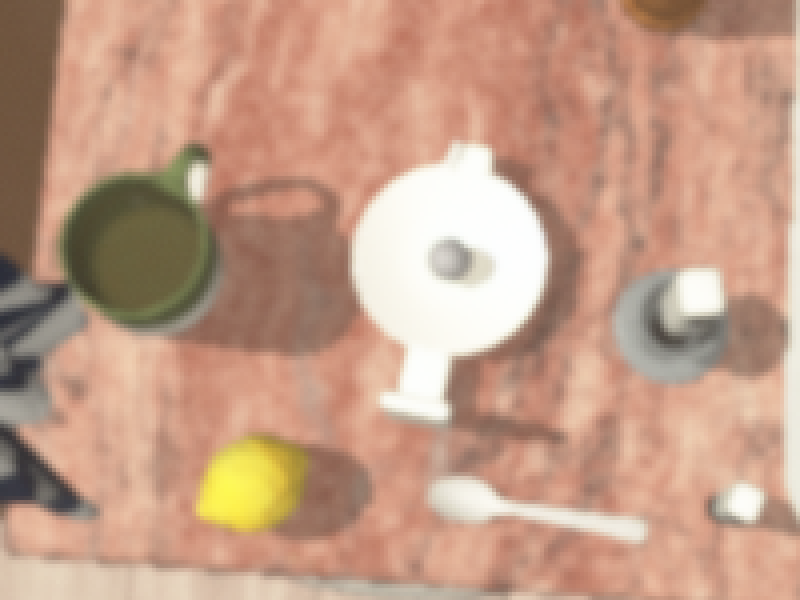

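View pics/cside.png

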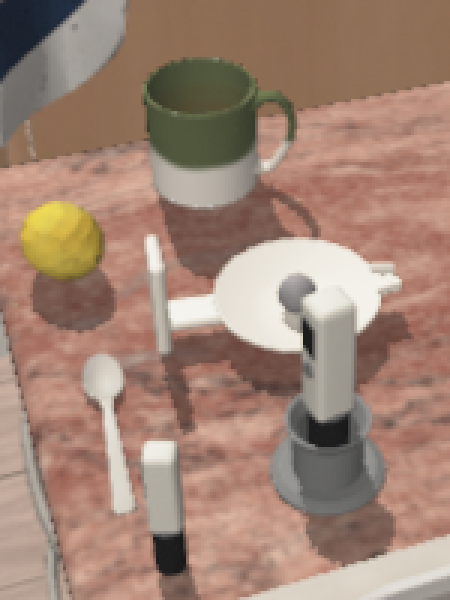

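The chosen thermometer is the taller one in the grey stand: crop side (328,370), top at crop (695,293). The small pen without a stand at side crop (163,510) is the decoy. The ball sits in the well at top crop (450,260). Next are finer fits and a look at the wrist camera mount.

```bash
cat >> h.py <<'E'
def circ(q):
    A=np.c_[2*q[:,:2],np.ones(len(q))]; s=np.linalg.lstsq(A,(q[:,:2]**2).sum(1),rcond=None)[0]
    return s[:2],np.sqrt(s[2]+s[:2]@s[:2])
def yaw_of(rot): y=R.from_rotvec(rot).as_matrix()[:,1]; return np.degrees(np.arctan2(y[1],y[0]))
def plan(st,P,yaw):
    """total tool-frame shift (cm) and rotvec (deg) to grasp-point-down pose at TCP P, tool y heading yaw"""
    M=R.from_rotvec(st["tool_rot"]); a=np.radians(yaw)
    y=np.array([np.cos(a),np.sin(a),0]); z=np.array([0,0,-1.]); x=np.cross(y,z)
    T=R.from_matrix(np.c_[x,y,z])
    return np.round(M.inv().apply(np.asarray(P)-st["position"])*100,2),np.round((M.inv()*T).as_rotvec(degrees=True),2)
E
python3 - <<'E'
from h import *
from plant import robot
np.set_printoptions(precision=4,suppress=True)
for n in("top","side"):
    P=cloud(load(n+"0"))
    def sel(x0,x1,y0,y1,z0,z1): return P[(P[...,0]>x0)&(P[...,0]<x1)&(P[...,1]>y0)&(P[...,1]<y1)&(P[...,2]>z0)&(P[...,2]<z1)]
    q=sel(.46,.60,.15,.30,.084,.092); 
    for _ in range(4):
        c,r=circ(q); d=np.hypot(*(q[:,:2]-c).T); q=q[np.abs(d-r)<.008]
    print(n,"mug",c,r,len(q))
    q=sel(.46,.61,-.06,.10,.021,.027)
    for _ in range(6):
        c,r=circ(q); d=np.hypot(*(q[:,:2]-c).T); q=q[np.abs(d-r)<.006]
    print(n,"dish",c,r,len(q))
    q=sel(.48,.53,-.14,-.09,.132,.15); print(n,"therm",cv2.minAreaRect((q[:,:2]*1000).astype(np.float32)))
    q=sel(.42,.455,0,.07,.06,.08); print(n,"tab",cv2.minAreaRect((q[:,:2]*1000).astype(np.float32)))
    q=sel(.585,.62,-.01,.05,.015,.03); print(n,"lip",q.mean(0),q.max(0))
w=robot.read_camera("wrist"); print(w["T_tool_cam"],w["mtx"][0])
st=robot.read_state(); print(yaw_of(st["tool_rot"]),plan(st,[.44,-.11,.36],0))
E
```

```text
top mug [0.5233 0.2118] 0.04372806496409011 56
top dish [0.5351 0.0281] 0.054714092702194045 330
top therm ((506.46478271484375, -110.493896484375), (25.677839279174805, 23.93987464904785), 13.283712387084961)
top tab ((441.2289123535156, 40.745933532714844), (38.08388137817383, 9.837779998779297), 82.78242492675781)
top lip [0.5939 0.0233 0.023 ] [0.607  0.0476 0.029 ]
side mug [0.5326 0.2284] 0.059583888311642456 120
side dish [0.5353 0.0218] 0.05562222968186926 301
side therm ((505.9871520996094, -116.33985137939453), (25.33159637451172, 24.586450576782227), 8.503474235534668)
side tab ((440.76409912109375, 34.20637512207031), (40.626708984375, 9.880075454711914), 82.56825256347656)
side lip [0.594  0.0186 0.0231] [0.607  0.0486 0.0293]
[[-0.0004 -0.9533 -0.3021  0.0777]
 [ 1.     -0.0003 -0.0004  0.0002]
 [ 0.0003 -0.3021  0.9533  0.0299]
 [ 0.      0.      0.      1.    ]] [301.1802   0.     318.1228]
-71.16119469994874 (array([ 38.09, -27.85,   4.45]), array([ -0.08,  -0.06, -71.16]))
```

```bash
cat >> h.py <<'E'
def path(st,P,yaw,n,ease=False):
    """rows (shift cm, turn deg) of a straight, evenly turning way"""
    M0=R.from_rotvec(st["tool_rot"]); p0=np.asarray(st["position"]); a=np.radians(yaw)
    y=np.array([np.cos(a),np.sin(a),0]); z=np.array([0,0,-1.])
    D=(M0.inv()*R.from_matrix(np.c_[np.cross(y,z),y,z])).as_rotvec()
    t=np.arange(n+1)/n
    if ease: t=t*t*(3-2*t)
    for i in range(n):
        M=M0*R.from_rotvec(D*t[i]); f=t[i+1]-t[i]
        print(i,np.round(M.inv().apply(np.asarray(P)-p0)*100*f,2).tolist(),np.round(np.degrees(D)*f,2).tolist())
E
python3 - <<'E'
from h import *
from plant import robot
path(robot.read_state(),[.506,-.113,.41],11,10)
E
```

```text
0 [4.42, -2.54, -0.06] [-0.01, -0.01, -8.22]
1 [4.74, -1.89, -0.06] [-0.01, -0.01, -8.22]
2 [4.96, -1.19, -0.06] [-0.01, -0.01, -8.22]
3 [5.08, -0.47, -0.06] [-0.01, -0.01, -8.22]
4 [5.1, 0.26, -0.06] [-0.01, -0.01, -8.22]
5 [5.01, 0.99, -0.06] [-0.01, -0.01, -8.22]
6 [4.81, 1.69, -0.06] [-0.01, -0.01, -8.22]
7 [4.52, 2.37, -0.06] [-0.01, -0.01, -8.22]
8 [4.14, 2.99, -0.06] [-0.01, -0.01, -8.22]
9 [3.67, 3.55, -0.06] [-0.01, -0.01, -8.22]
```

>>> {"method": "carry_out", "body": {"moves": [[[4.4,-2.5,0],[0,0,-8.2],-1],[[4.7,-1.9,0],[0,0,-8.2],-1],[[5.0,-1.2,0],[0,0,-8.2],-1],[[5.1,-0.5,0],[0,0,-8.2],-1],[[5.1,0.3,0],[0,0,-8.2],-1]], "newtons": 40}}

```text
time: 0.78
position: [0.3386, -0.3038, 0.4046]
tool_rot: [-2.719, -1.573, 0.0]
force: [-0.2, -0.6, -0.2]
finger_gap: 0.0854
grasp_force: 0.0
```

>>> {"method": "carry_out", "body": {"moves": [[[5.0,1.0,0],[0,0,-8.2],-1],[[4.8,1.7,0],[0,0,-8.2],-1],[[4.5,2.4,0],[0,0,-8.2],-1],[[4.1,3.0,0],[0,0,-8.2],-1],[[3.7,3.5,0],[0,0,-8.2],-1]]}}

```text
time: 1.4
position: [0.5073, -0.1129, 0.4045]
tool_rot: [-1.996, -2.426, 0.0]
force: [-0.2, -0.5, 0.1]
finger_gap: 0.0853
grasp_force: 0.0
```

```bash
cat >> h.py <<'E'
def wrist(robot,name):
    st=robot.read_state(); c=robot.read_camera("wrist"); T=c["T_tool_cam"]
    M=R.from_rotvec(st["tool_rot"]).as_matrix()
    c["origin"]=M@T[:3,3]+st["position"]; c["rotation"]=R.from_matrix(M@T[:3,:3]).as_rotvec()
    cv2.imwrite(f"pics/{name}.png",c["img"][:,:,::-1]); np.savez(name+".npz",**c)
    return st,c,cloud(c)
def sel(P,x0,x1,y0,y1,z0,z1): return P[(P[...,0]>x0)&(P[...,0]<x1)&(P[...,1]>y0)&(P[...,1]<y1)&(P[...,2]>z0)&(P[...,2]<z1)]
def rc(q,n): 
    for _ in range(n):
        c,r=circ(q); d=np.hypot(*(q[:,:2]-c).T); q=q[np.abs(d-r)<.005]
    return c,r,len(q)
E
python3 - <<'E'
from h import *
from plant import robot
np.set_printoptions(precision=4,suppress=True)
st,c,P=wrist(robot,"w1"); print(st["time"],st["position"],yaw_of(st["tool_rot"]),st["force"])
q=sel(P,.47,.54,-.15,-.07,.125,.15); print("therm",cv2.minAreaRect((q[:,:2]*1000).astype(np.float32)),np.median(q[:,2]),len(q))
q=sel(P,.42,.46,0,.07,.06,.08); print("tab",cv2.minAreaRect((q[:,:2]*1000).astype(np.float32)),len(q))
print("mug",rc(sel(P,.46,.6,.15,.3,.084,.092),5),"dish",rc(sel(P,.46,.61,-.06,.10,.021,.027),6))
print("stand",rc(sel(P,.45,.56,-.17,-.06,.003,.012),5), "sock",rc(sel(P,.47,.54,-.15,-.08,.042,.05),4))
q=sel(P,.51,.56,-.01,.05,.032,.045);print("ball",len(q),q.mean(0) if len(q) else 0, np.nanmedian(sel(P,.45,.55,-.07,-.05,-.02,.02)[:,2]))
E
```

```text
1.4 [ 0.5073 -0.1129  0.4045] 11.11779813620282 [-0.1677 -0.4693  0.1093]
therm ((506.8008117675781, -112.1881332397461), (26.380647659301758, 23.020278930664062), 10.85803508758545) 0.1410640988497547 935
tab ((440.7183532714844, 31.97284507751465), (27.690732955932617, 10.020865440368652), 82.3709945678711) 432
mug (array([0., 0.]), np.float64(0.0), 0) dish (array([0.5343, 0.0258]), np.float64(0.054701408690995), 2059)
stand (array([ 0.5067, -0.113 ]), np.float64(0.030868856370455916), 636) sock (array([ 0.5072, -0.1127]), np.float64(0.023194952899915026), 537)
ball 353 [0.5351 0.0253 0.0346] 0.0007741235203430064
```

View pics/w1.png

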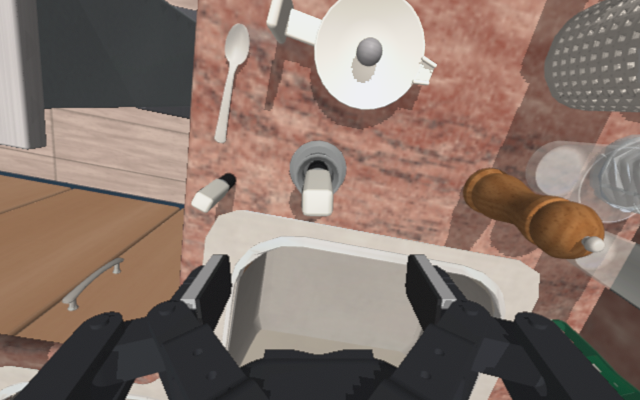

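The thermometer, at (317,195) in the wrist view, lines up with the fingers. Wrist fits agree to 1 mm: it is at (0.507,-0.112) with yaw 11°. Lowering and gripping.

>>> {"method": "carry_out", "body": {"moves": [[[0,0,3.5],[0,0,0],-1],[[0,0,4.0],[0,0,0],-1],[[0,0,3.5],[0,0,0],-1],[[0,0,2.5],[0,0,0],-1],[[0.1,0,1.2],[0,0,0],-1]]}}

```text
time: 2.08
position: [0.5053, -0.1134, 0.2561]
tool_rot: [-2.001, -2.419, 0.002]
force: [0.5, 0.4, 0.2]
finger_gap: 0.085
grasp_force: 0.0
```

>>> {"method": "carry_out", "body": {"moves": [[[0,0,0],[0,0,0],-0.3],[[0,0,0],[0,0,0],0.2],[[0,0,0],[0,0,0],1],[[0,0,0],[0,0,0],1],[[0,0,0],[0,0,0],1]], "newtons": 40}}

```text
time: 2.7
position: [0.5066, -0.1135, 0.2588]
tool_rot: [2.001, 2.42, 0.001]
force: [-1.8, -0.9, 6.5]
finger_gap: 0.0255
grasp_force: 40.1
```

>>> {"method": "carry_out", "body": {"moves": [[[0,0,-0.5],[0,0,0],1],[[0,0,-1.5],[0,0,0],1],[[0,0,-2.8],[0,0,0],1],[[0,0,-2.8],[0,0,0],1],[[0,0,-1.8],[0,0,0],1]]}}

```text
time: 3.32
position: [0.5065, -0.1135, 0.354]
tool_rot: [2.0, 2.42, 0.002]
force: [1.2, 0.9, -0.4]
finger_gap: 0.0254
grasp_force: 39.4
```

Run:
```python
from h import *
from plant import robot
np.set_printoptions(precision=4,suppress=True)
st=robot.read_state(); M=R.from_rotvec(st["tool_rot"]).as_matrix(); print(st["time"],st["position"],st["force"],st["finger_gap"],M[:,2])
c=robot.read_camera("side"); P=cloud(c); cv2.imwrite("pics/s2.png",cv2.resize(c["img"][120:320,200:400],None,fx=3,fy=3)[:,:,::-1])
g=st["position"]+M[:,2]*.1547; print(g)
# black nose and white body below the fingers
q=sel(P,g[0]-.04,g[0]+.04,g[1]-.04,g[1]+.04,.05,g[2]-.025); print(len(q))
for a in np.arange(.08,.19,.01):
    k=q[np.abs(q[:,2]-a)<.005]
    if len(k): print(round(a,3),k.mean(0),k.min(0)[:2],k.max(0)[:2])
print(q[:,2].min())
path(st,[.535,.025,.356],11,10)
```

```text
3.325 [ 0.5065 -0.1135  0.354 ] [ 1.219   0.9436 -0.4357] 0.02538679482572226 [ 0.0022 -0.0005 -1.    ]
[ 0.5069 -0.1135  0.1993]
522
0.1 [ 0.5045 -0.1251  0.1029] [ 0.4945 -0.1286] [ 0.5184 -0.1171]
0.11 [ 0.5038 -0.1248  0.1099] [ 0.494  -0.1291] [ 0.5187 -0.1166]
0.12 [ 0.5044 -0.125   0.12  ] [ 0.4943 -0.1288] [ 0.5185 -0.116 ]
0.13 [ 0.5038 -0.1248  0.1301] [ 0.4939 -0.1292] [ 0.5174 -0.1161]
0.14 [ 0.5037 -0.1249  0.1401] [ 0.4941 -0.1288] [ 0.5166 -0.1155]
0.15 [ 0.5039 -0.125   0.1499] [ 0.4938 -0.1293] [ 0.5177 -0.1145]
0.16 [ 0.5041 -0.1244  0.1599] [ 0.4931 -0.1294] [ 0.5198 -0.1107]
0.17 [ 0.5046 -0.1249  0.1695] [ 0.4931 -0.1293] [ 0.5198 -0.1097]
0.09990317315526887
0 [1.31, 0.54, -0.02] [0.01, 0.0, -0.02]
1 [1.31, 0.54, -0.02] [0.01, 0.0, -0.02]
2 [1.31, 0.54, -0.02] [0.01, 0.0, -0.02]
3 [1.31, 0.54, -0.02] [0.01, 0.0, -0.02]
4 [1.31, 0.54, -0.02] [0.01, 0.0, -0.02]
5 [1.31, 0.54, -0.02] [0.01, 0.0, -0.02]
6 [1.31, 0.54, -0.02] [0.01, 0.0, -0.02]
7 [1.31, 0.54, -0.02] [0.01, 0.0, -0.02]
8 [1.31, 0.54, -0.02] [0.01, 0.0, -0.02]
9 [1.3, 0.54, -0.02] [0.01, 0.0, -0.02]
```

View pics/s2.png

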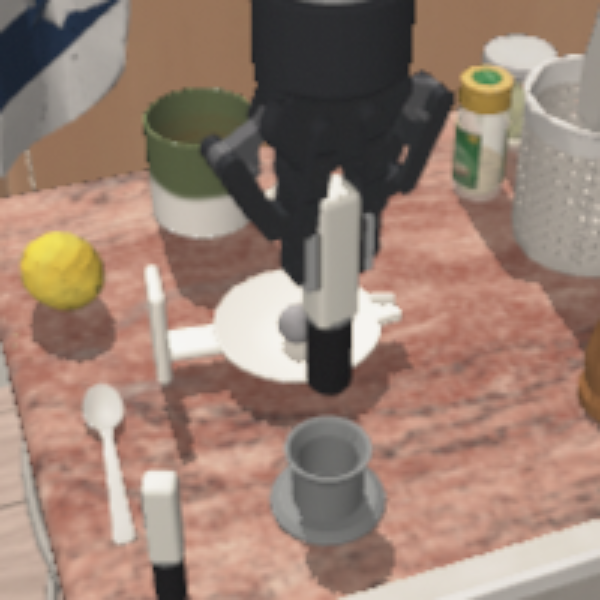

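The thermometer hangs plumb with its lens at z≈0.100, and the socket is empty. Moving it over the ball for a lens-to-centre distance of about 7.8 cm.

>>> {"method": "carry_out", "body": {"moves": [[[0.6,0.2,0],[0,0,0],1],[[1.3,0.5,0],[0,0,0],1],[[1.6,0.7,0],[0,0,0],1],[[1.6,0.7,0],[0,0,0],1],[[1.6,0.7,0],[0,0,0],1]]}}

```text
time: 4.0
position: [0.5214, -0.0408, 0.3514]
tool_rot: [-2.0, -2.422, 0.0]
force: [-0.3, 0.2, -1.3]
finger_gap: 0.0261
grasp_force: 39.4
```

>>> {"method": "carry_out", "body": {"moves": [[[1.6,0.7,0],[0,0,0],1],[[1.6,0.7,0],[0,0,0],1],[[1.5,0.6,0],[0,0,0],1],[[1.1,0.4,0],[0,0,0],1],[[0.6,0.2,0],[0,0,0],1]]}}

```text
time: 4.62
position: [0.5347, 0.0261, 0.3517]
tool_rot: [2.001, 2.422, -0.0]
force: [0.2, 0.0, -0.8]
finger_gap: 0.0253
grasp_force: 39.4
```

Run:
```python
from h import *
from plant import robot
np.set_printoptions(precision=4,suppress=True)
st,w,W=wrist(robot,"w3"); g=st["position"]; print(g)
for n,c in (("side",robot.read_camera("side")),("top",robot.read_camera("top")),("wrist",w)):
    P=cloud(c)
    q=sel(P,g[0]-.03,g[0]+.03,g[1]-.03,g[1]+.03,.026,.045); q=q[np.hypot(q[:,0]-g[0],q[:,1]-g[1])<.02]
    if len(q)>20:
        from scipy.optimize import least_squares as L
        f=L(lambda b:np.linalg.norm(q-b,axis=1)-.014,[g[0],g[1],.022],loss="soft_l1",f_scale=.001).x; print(n,len(q),f)
    q=sel(P,g[0]-.03,g[0]+.03,g[1]-.03,g[1]+.03,.09,.15)
    if len(q)>20:
        f=L(lambda b:np.hypot(q[:,0]-b[0],q[:,1]-b[1])-.013,g[:2],loss="soft_l1",f_scale=.001).x; print(n,"nose",len(q),f,q[:,2].min())
cv2.imwrite("pics/s3.png",cv2.resize(robot.read_camera("side")["img"][120:320,200:400],None,fx=3,fy=3)[:,:,::-1])
```

```text
[0.5347 0.0261 0.3517]
side 85 [0.5354 0.0227 0.0206]
side nose 273 [0.535  0.0253] 0.09893628536057086
wrist 476 [0.5354 0.0257 0.0227]
wrist nose 709 [0.535  0.0264] 0.1011985325605736
```

View pics/s3.png

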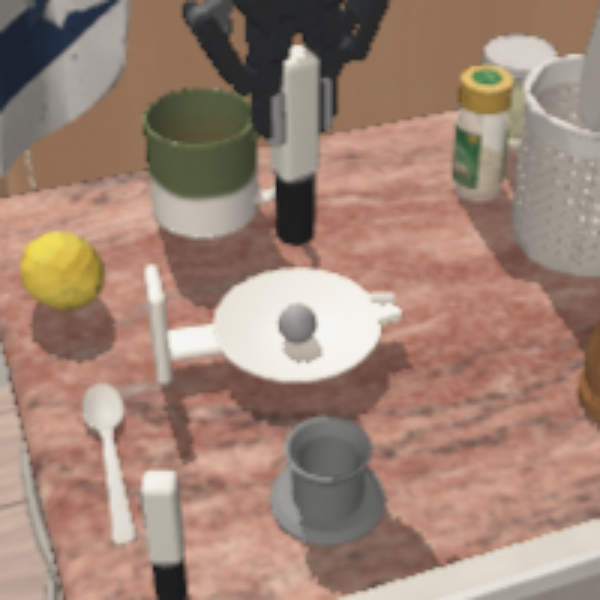

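The nose at (295,235) hangs plumb over the ball at (297,322), and both fits put it within 1–2 mm. Holding for nearly 2 s, then going back.

>>> {"method": "carry_out", "body": {"moves": [[[0,0,0],[0,0,0],1],[[0,0,0],[0,0,0],1],[[0,0,0],[0,0,0],1],[[0,0,0],[0,0,0],1],[[0,0,0],[0,0,0],1]]}}

```text
time: 5.45
position: [0.5346, 0.0254, 0.3517]
tool_rot: [2.002, 2.421, 0.0]
force: [0.2, 0.4, -0.9]
finger_gap: 0.0256
grasp_force: 39.4
```

>>> {"method": "carry_out", "body": {"moves": [[[0,0,0],[0,0,0],1],[[0,0,0],[0,0,0],1],[[0,0,0],[0,0,0],1],[[0,0,0],[0,0,0],1],[[0,0,0],[0,0,0],1]]}}

```text
time: 6.08
position: [0.5346, 0.0254, 0.3517]
tool_rot: [-2.002, -2.421, 0.0]
force: [-0.4, -0.3, -1.9]
finger_gap: 0.0258
grasp_force: 39.4
```

>>> {"method": "carry_out", "body": {"moves": [[[0,0,0],[0,0,0],1],[[0,0,0],[0,0,0],1],[[0,0,0],[0,0,0],1],[[0,0,0],[0,0,0],1],[[0,0,0],[0,0,0],1]]}}

```text
time: 6.7
position: [0.5347, 0.0254, 0.3517]
tool_rot: [2.002, 2.421, 0.0]
force: [-0.6, -0.4, -0.7]
finger_gap: 0.0254
grasp_force: 39.4
```

>>> {"method": "carry_out", "body": {"moves": [[[-0.6,-0.2,0],[0,0,0],1],[[-1.1,-0.4,0],[0,0,0],1],[[-1.5,-0.6,0],[0,0,0],1],[[-1.6,-0.7,0],[0,0,0],1],[[-1.6,-0.7,0],[0,0,0],1]]}}

```text
time: 7.32
position: [0.5207, -0.0438, 0.3517]
tool_rot: [2.002, 2.421, -0.0]
force: [0.2, 0.3, -0.7]
finger_gap: 0.0258
grasp_force: 39.4
```

>>> {"method": "carry_out", "body": {"moves": [[[-1.6,-0.7,0],[0,0,0],1],[[-1.6,-0.7,0],[0,0,0],1],[[-1.6,-0.7,0],[0,0,0],1],[[-1.3,-0.5,0],[0,0,0],1],[[-0.6,-0.2,0],[0,0,0],1]]}}

```text
time: 7.95
position: [0.5061, -0.1144, 0.3517]
tool_rot: [-2.003, -2.42, -0.0]
force: [1.0, -0.3, -0.7]
finger_gap: 0.0256
grasp_force: 39.4
```

Run:
```python
from h import *
from plant import robot
np.set_printoptions(precision=4,suppress=True)
from scipy.optimize import least_squares as L
st,w,P=wrist(robot,"w4"); g=st["position"]; print(g,plan(st,[.5065,-.1135,.26],11))
q=sel(P,g[0]-.03,g[0]+.03,g[1]-.03,g[1]+.03,.09,.14)
print(L(lambda b:np.hypot(q[:,0]-b[0],q[:,1]-b[1])-.013,g[:2],loss="soft_l1",f_scale=.001).x,q[:,2].min())
print("sock",rc(sel(P,.47,.54,-.15,-.08,.042,.05),4))
```

```text
[ 0.5061 -0.1144  0.3517] (array([0.08, 0.05, 9.17]), array([ 0.  , -0.01, -0.21]))
[ 0.5064 -0.1141] 0.10152643368839392
sock (array([ 0.5071, -0.1127]), np.float64(0.02312638045287112), 781)
```

>>> {"method": "carry_out", "body": {"moves": [[[0.1,0.1,1.0],[0,0,0],1],[[0,0,2.5],[0,0,0],1],[[0,0,2.5],[0,0,0],1],[[0,0,2.0],[0,0,0],1],[[0,0,0.9],[0,0,0],1]]}}

```text
time: 8.62
position: [0.5064, -0.1114, 0.261]
tool_rot: [-1.999, -2.42, 0.002]
force: [-0.7, -1.0, -0.6]
finger_gap: 0.0259
grasp_force: 39.4
```

>>> {"method": "carry_out", "body": {"moves": [[[0,0,0.2],[0,0,0],1],[[0,0,0],[0,0,0],1]]}}

```text
time: 8.88
position: [0.5074, -0.1122, 0.2611]
tool_rot: [2.001, 2.421, 0.001]
force: [-0.5, 0.1, -1.4]
finger_gap: 0.0254
grasp_force: 39.4
```

>>> {"method": "carry_out", "body": {"moves": [[[0,0,0.2],[0,0,0],1],[[0,0,0],[0,0,0],1]]}}

```text
time: 9.12
position: [0.5072, -0.1123, 0.2591]
tool_rot: [2.001, 2.421, 0.001]
force: [0.7, 0.5, -0.2]
finger_gap: 0.0257
grasp_force: 39.4
```

>>> {"method": "carry_out", "body": {"moves": [[[0,0,0.1],[0,0,0],1],[[0,0,0],[0,0,0],1]]}}

```text
time: 9.38
position: [0.5072, -0.1123, 0.2588]
tool_rot: [2.001, 2.42, 0.001]
force: [-1.1, 0.2, 5.4]
finger_gap: 0.0258
grasp_force: 40.3
```

Seated with a contact of 5 N. Releasing and rising straight up.

>>> {"method": "carry_out", "body": {"moves": [[[0,0,0],[0,0,0],0.2],[[0,0,0],[0,0,0],-0.3],[[0,0,0],[0,0,0],-1],[[0,0,0],[0,0,0],-1],[[0,0,-1],[0,0,0],-1]]}}

```text
time: 10.0
position: [0.5066, -0.1121, 0.2673]
tool_rot: [-2.001, -2.42, 0.001]
force: [-0.4, 0.4, 0.4]
finger_gap: 0.0857
grasp_force: 0.0
```

>>> {"method": "carry_out", "body": {"moves": [[[0,0,-3],[0,0,0],-1],[[0,0,-4],[0,0,0],-1],[[0,0,-4],[0,0,0],-1],[[0,0,-3],[0,0,0],-1],[[0,0,-0.5],[0,0,0],-1]]}}

```text
time: 10.62
position: [0.5077, -0.1124, 0.4156]
tool_rot: [1.999, 2.418, 0.004]
force: [0.7, 0.6, -0.3]
finger_gap: 0.0856
grasp_force: 0.0
```

Run:
```python
from h import *
from plant import robot
np.set_printoptions(precision=4,suppress=True)
st,w,P=wrist(robot,"w5"); g=st["position"]; print(st["time"],g,st["finger_gap"])
q=sel(P,.47,.54,-.15,-.07,.125,.15); print("therm",cv2.minAreaRect((q[:,:2]*1000).astype(np.float32)),np.median(q[:,2]),len(q))
# stand off above the dish's tab, camera to its left
path(st,[.441,.036,.38],-7.5,5)
```

```text
10.625 [ 0.5077 -0.1124  0.4156] 0.0855686852420726
therm ((507.23870849609375, -110.98312377929688), (26.4750919342041, 22.774051666259766), 10.44466781616211) 0.14098820874088724 860
0 [3.17, -0.76, 0.7] [0.06, 0.02, 3.67]
1 [3.11, -0.96, 0.7] [0.06, 0.02, 3.67]
2 [3.04, -1.15, 0.71] [0.06, 0.02, 3.67]
3 [2.96, -1.34, 0.71] [0.06, 0.02, 3.67]
4 [2.87, -1.53, 0.71] [0.06, 0.02, 3.67]
```

The thermometer stands upright in its socket again (top at z=0.141, same spot). Moving on to the dish grip.

>>> {"method": "carry_out", "body": {"moves": [[[3.2,-0.8,0.7],[0,0,3.7],-0.6],[[3.1,-1.0,0.7],[0,0,3.7],-0.2],[[3.0,-1.2,0.7],[0,0,3.7],-0.2],[[3.0,-1.3,0.7],[0,0,3.7],-0.2],[[2.9,-1.5,0.7],[0,0,3.7],-0.2]]}}

```text
time: 11.3
position: [0.4386, 0.0373, 0.3761]
tool_rot: [-2.366, -2.064, 0.003]
force: [0.6, -0.1, 0.6]
finger_gap: 0.0515
grasp_force: 0.0
```

>>> {"method": "carry_out", "body": {"moves": [[[0,0,0],[0,0,0],-0.2]]}}

```text
time: 11.42
position: [0.4381, 0.0376, 0.376]
tool_rot: [-2.36, -2.07, 0.005]
force: [0.0, -0.7, 0.0]
finger_gap: 0.0515
grasp_force: 0.0
```

Run:
```python
from h import *
from plant import robot
np.set_printoptions(precision=4,suppress=True)
st,w,P=wrist(robot,"w6"); g=st["position"]; print(st["time"],g,yaw_of(st["tool_rot"]),st["finger_gap"])
q=sel(P,.42,.46,0,.07,.066,.08); print("tab",cv2.minAreaRect((q[:,:2]*1000).astype(np.float32)),len(q),np.median(q[:,2]))
print("mug",rc(sel(P,.46,.6,.15,.3,.084,.092),5),"dish",rc(sel(P,.46,.61,-.06,.10,.021,.027),6))
q=sel(P,.585,.62,-.01,.05,.018,.03);print("lip",len(q),q.mean(0),q.max(0))
q=sel(P,.46,.6,.15,.3,.084,.092);print(len(q),q.min(0),q.max(0))
```

```text
11.425 [0.4381 0.0376 0.376 ] -7.475648159468598 0.05153298065678637
tab ((441.5013427734375, 38.404541015625), (39.41256332397461, 8.59023666381836), 82.51410675048828) 409 0.07592330989161261
mug (array([0.5195, 0.2044]), np.float64(0.040429176973513524), 611) dish (array([0.5344, 0.0259]), np.float64(0.05457478311374407), 2220)
lip 624 [0.5933 0.0212 0.0248] [0.6075 0.0493 0.03  ]
611 [0.4822 0.1627 0.084 ] [0.5497 0.1848 0.0909]
```

View pics/w6.png

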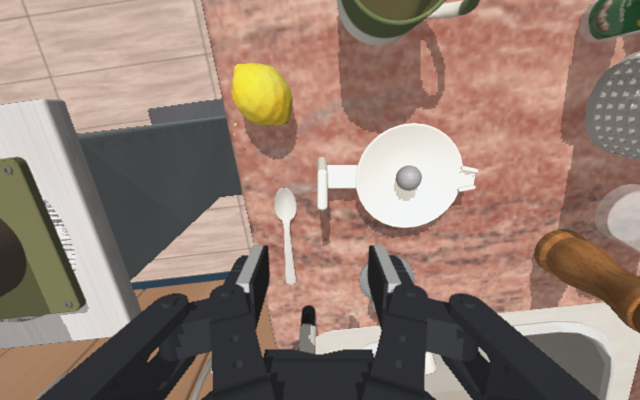

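The grip tab is at (323,183), the dish centre at (410,178) with the ball in the middle, and the fingers are square to the tab. The tab fit (0.4415,0.0384) agrees with dish centre − 95 mm at −7.6°. Lowering.

>>> {"method": "carry_out", "body": {"moves": [[[0.1,0.3,3.5],[0,0,0],-0.2],[[0,0,4.5],[0,0,0],-0.2],[[0,0,4.0],[0,0,0],-0.2],[[0,0,2.8],[0,0,0],-0.2],[[0,0,1.2],[0,0,0],-0.2]]}}

```text
time: 12.1
position: [0.4424, 0.0362, 0.216]
tool_rot: [-2.365, -2.066, 0.004]
force: [0.7, -0.1, -0.2]
finger_gap: 0.0512
grasp_force: 0.0
```

>>> {"method": "carry_out", "body": {"moves": [[[0,0,0.2],[0,0,0],-0.2],[[0,0,0],[0,0,0],-0.2]]}}

```text
time: 12.35
position: [0.4436, 0.0369, 0.2165]
tool_rot: [2.364, 2.067, 0.002]
force: [0.1, -0.2, -0.8]
finger_gap: 0.0516
grasp_force: 0.0
```

Run:
```python
from h import *
from plant import robot
np.set_printoptions(precision=4,suppress=True)
st,w,P=wrist(robot,"w7"); g=st["position"]; print(st["time"],g,yaw_of(st["tool_rot"]),st["force"])
q=sel(P,.42,.46,0,.07,.066,.08); print(len(q),"tab",q.min(0),q.max(0),plan(st,[.441,.0385,.2097],-7.6))
```

```text
12.35 [0.4436 0.0369 0.2165] -7.6757323168465215 [ 0.1356 -0.2037 -0.8256]
2047 tab [0.42  0.019 0.066] [0.4483 0.0586 0.0799] (array([ 0.13, -0.28,  0.68]), array([ 0.09, -0.02, -0.08]))
```

>>> {"method": "carry_out", "body": {"moves": [[[0.1,-0.2,0.6],[0,0,0],-0.2],[[0,0,0],[0,0,0],0.1],[[0,0,0],[0,0,0],0.4],[[0,0,0],[0,0,0],0.6],[[0,0,0],[0,0,0],0.75]], "newtons": 30}}

```text
time: 13.02
position: [0.441, 0.0383, 0.2097]
tool_rot: [-2.365, -2.068, 0.0]
force: [0.2, 0.7, -0.2]
finger_gap: 0.0108
grasp_force: 0.0
```

>>> {"method": "carry_out", "body": {"moves": [[[0,0,0],[0,0,0],1],[[0,0,0],[0,0,0],1],[[0,0,0],[0,0,0],1]], "newtons": 80}}

```text
time: 13.4
position: [0.4409, 0.0383, 0.2099]
tool_rot: [-2.365, -2.068, 0.0]
force: [-2.3, -0.5, 6.0]
finger_gap: 0.0091
grasp_force: 78.3
```

```bash
cat >> h.py <<'E'
from scipy.optimize import least_squares as L
def ballfit(P,c):
    q=P[(np.hypot(P[...,0]-c[0],P[...,1]-c[1])<.03)&(np.abs(P[...,2]-c[2])<.04)]
    # cone of the well (7 deg) is excluded: keep what rises 13 mm over the well's floor
    q=q[q[:,2]>c[2]+.004]
    return L(lambda b:np.linalg.norm(q-b,axis=1)-.014,c,loss="soft_l1",f_scale=.001).x if len(q)>15 else None
E
python3 - <<'E'
from h import *
from plant import robot
np.set_printoptions(precision=4,suppress=True)
st,w,P=wrist(robot,"w8"); g=st["position"]; print(st["time"],g,yaw_of(st["tool_rot"]),st["force"],st["finger_gap"],st["grasp_force"])
print("dish",rc(sel(P,.46,.61,-.06,.10,.021,.027),6),ballfit(P,[.5344,.0259,.022]))
E
```

```text
13.4 [0.4409 0.0383 0.2099] -7.657867516862883 [-2.2565 -0.4782  6.0155] 0.009117328393325626 78.28698635101318
dish (array([0.5341, 0.0255]), np.float64(0.054740824030959714), 7432) [0.5356 0.0253 0.0228]
```

>>> {"method": "carry_out", "body": {"moves": [[[0,0,-0.2],[0,0,0],1],[[0,0,-0.4],[0,0,0],1],[[0,0,-0.6],[0,0,0],1],[[0,0,-0.5],[0,0,0],1],[[0,0,-0.3],[0,0,0],1]]}}

```text
time: 14.08
position: [0.4412, 0.0383, 0.2301]
tool_rot: [2.365, 2.068, 0.001]
force: [-0.1, 0.0, -2.9]
finger_gap: 0.0091
grasp_force: 77.9
```

```bash
cat >> h.py <<'E'
def dishpose(P,st):
    """rim plane and centre, from the predicted pose in the hand"""
    M=R.from_rotvec(st["tool_rot"]).as_matrix(); g=np.array(st["position"])+M[:,2]*.1547
    h=M[:,1]; c=g+h*.095; c[2]=g[2]-.055
    d=np.hypot(P[...,0]-c[0],P[...,1]-c[1])
    q=P[(d>.050)&(d<.060)&(P[...,2]>c[2]+.015)&(P[...,2]<c[2]+.034)]
    k=np.ones(len(q),bool)
    for _ in range(4):
        A=np.c_[q[k,:2]-c[:2],np.ones(k.sum())]; s=np.linalg.lstsq(A,q[k,2],rcond=None)[0]
        r=np.c_[q[:,:2]-c[:2],np.ones(len(q))]@s-q[:,2]; k=np.abs(r)<.002
    n=np.array([-s[0],-s[1],1]); 
    return dict(pred=c,rim_z=s[2],tilt_lip_up=np.degrees(s[:2]@h[:2]),tilt_left_up=np.degrees(s[:2]@[-h[1],h[0]]),n=k.sum(),circ=rc(q[k],3),ball=ballfit(P,[c[0],c[1],s[2]-.002]))
E
python3 - <<'E'
from h import *
from plant import robot
np.set_printoptions(precision=4,suppress=True)
a=dict(np.load("w8.npz")); print(dishpose(cloud(a),robot.read_state()|{"position":np.array([.4409,.0383,.2099])}))
st,w,P=wrist(robot,"w9"); print(st["time"],st["position"],st["force"],st["finger_gap"]); print(dishpose(P,st))
E
```

```text
{'pred': array([0.5351, 0.0256, 0.0002]), 'rim_z': np.float64(0.023699813172393572), 'tilt_lip_up': np.float64(0.018344500774904824), 'tilt_left_up': np.float64(0.3543904946940647), 'n': np.int64(6927), 'circ': (array([0.535, 0.026]), np.float64(0.05444365169216917), 6872), 'ball': array([0.5356, 0.0253, 0.0228])}
14.075 [0.4412 0.0383 0.2301] [-0.0729  0.0292 -2.9216] 0.009105673687207088
{'pred': array([0.5354, 0.0257, 0.0204]), 'rim_z': np.float64(0.04376551562592866), 'tilt_lip_up': np.float64(-0.17327940014204657), 'tilt_left_up': np.float64(0.282196712563296), 'n': np.int64(6936), 'circ': (array([0.5353, 0.0259]), np.float64(0.05444206786312444), 6863), 'ball': array([0.5359, 0.0253, 0.0428])}
```

The dish came up level with the ball centred. Lifting it to a 0.105 m underside.

>>> {"method": "carry_out", "body": {"moves": [[[0,0,-0.4],[0,0,0],1],[[0,0,-0.8],[0,0,0],1],[[0,0,-1.0],[0,0,0],1],[[0,0,-1.0],[0,0,0],1],[[0,0,-1.1],[0,0,0],1]]}}

```text
time: 14.75
position: [0.441, 0.0383, 0.2736]
tool_rot: [2.365, 2.068, 0.0]
force: [0.8, 0.4, -4.0]
finger_gap: 0.009
grasp_force: 78.0
```

>>> {"method": "carry_out", "body": {"moves": [[[0,0,-1.1],[0,0,0],1],[[0,0,-1.1],[0,0,0],1],[[0,0,-0.9],[0,0,0],1],[[0,0,-0.7],[0,0,0],1],[[0,0,-0.4],[0,0,0],1]]}}

```text
time: 15.38
position: [0.4411, 0.0383, 0.3151]
tool_rot: [2.365, 2.068, 0.0]
force: [0.4, 0.4, -3.7]
finger_gap: 0.009
grasp_force: 78.0
```

```bash
cat >> h.py <<'E'
def mug(c,h=.0875):
    """green/dark rim seen at rim height: outer circle of 43 mm through the points at 84..90 mm"""
    q=sel(cloud(c),.45,.585,.155,.285,.083,.0925)
    f=L(lambda b:np.hypot(q[:,0]-b[0],q[:,1]-b[1])-.0415,[.523,.21],loss="soft_l1",f_scale=.001).x
    return f,len(q)
def arc(st,C1,yaw,n):
    """rows that carry the dish centre (95 mm ahead along tool y) straight to C1 while turning evenly, eased"""
    M0=R.from_rotvec(st["tool_rot"]); p=np.array(st["position"]); y0=yaw_of(st["tool_rot"])
    C0=p+M0.as_matrix()[:,1]*.095; C1=np.array([*C1[:2],p[2]+C1[2]])
    t=np.arange(n+1)/n; t=t*t*(3-2*t); X=[]
    for s in t:
        a=np.radians(y0+(yaw-y0)*s); y=np.array([np.cos(a),np.sin(a),0]); z=np.array([0,0,-1.])
        X.append((C0+(C1-C0)*s-.095*y,np.c_[np.cross(y,z),y,z]))
    for i,((p0,A),(p1,B)) in enumerate(zip(X,X[1:])):
        print(i,np.round(A.T@(p1-p0)*100,2).tolist(),np.round(R.from_matrix(A.T@B).as_rotvec(degrees=True)[2],2))
E
python3 - <<'E'
from h import *
from plant import robot
np.set_printoptions(precision=4,suppress=True)
st,w,P=wrist(robot,"w10"); print(st["time"],st["position"],yaw_of(st["tool_rot"])); print(dishpose(P,st))
for c in (w,robot.read_camera("top"),robot.read_camera("side"),load("top0"),load("side0"),load("w6")): print(mug(c))
arc(st,[.522,.138,0],90,30)
E
```

```text
15.375 [0.4411 0.0383 0.3151] -7.660991222569556
{'pred': array([0.5353, 0.0256, 0.1054]), 'rim_z': np.float64(0.1286888829215698), 'tilt_lip_up': np.float64(-0.1544888286641529), 'tilt_left_up': np.float64(0.2963465660177697), 'n': np.int64(6904), 'circ': (array([0.5351, 0.0258]), np.float64(0.05447331194569089), 6854), 'ball': array([0.5358, 0.0253, 0.1278])}
(array([0.5074, 0.123 ]), 102)
(array([0.5198, 0.2077]), 217)
(array([0.5199, 0.2023]), 120)
(array([0.5196, 0.2076]), 212)
(array([0.5193, 0.2063]), 280)
(array([0.5196, 0.2056]), 637)
0 [-0.02, -0.01, 0.0] -0.32
1 [-0.05, -0.02, 0.0] -0.93
2 [-0.08, -0.04, 0.0] -1.49
3 [-0.11, -0.04, 0.0] -2.01
4 [-0.13, -0.04, 0.0] -2.49
5 [-0.15, -0.03, 0.0] -2.92
6 [-0.17, -0.01, 0.0] -3.31
7 [-0.18, 0.01, 0.0] -3.66
8 [-0.2, 0.04, 0.0] -3.96
9 [-0.21, 0.08, 0.0] -4.22
10 [-0.23, 0.13, 0.0] -4.44
11 [-0.25, 0.17, 0.0] -4.62
12 [-0.27, 0.22, 0.0] -4.75
13 [-0.29, 0.27, 0.0] -4.83
14 [-0.32, 0.31, 0.0] -4.88
15 [-0.34, 0.35, 0.0] -4.88
16 [-0.37, 0.39, 0.0] -4.83
17 [-0.39, 0.42, 0.0] -4.75
18 [-0.41, 0.43, 0.0] -4.62
19 [-0.43, 0.44, 0.0] -4.44
20 [-0.44, 0.44, 0.0] -4.22
21 [-0.44, 0.43, 0.0] -3.96
22 [-0.44, 0.41, 0.0] -3.66
23 [-0.42, 0.38, 0.0] -3.31
24 [-0.39, 0.34, 0.0] -2.92
25 [-0.34, 0.29, 0.0] -2.49
26 [-0.29, 0.23, 0.0] -2.01
27 [-0.22, 0.17, 0.0] -1.49
28 [-0.14, 0.11, 0.0] -0.93
29 [-0.05, 0.04, 0.0] -0.32
```

Run:
```python
from h import *
from plant import robot
arc(robot.read_state(),[.520,.134,0],90,25)
```

```text
0 [-0.03, -0.01, 0.0] -0.46
1 [-0.08, -0.04, 0.0] -1.32
2 [-0.12, -0.05, 0.0] -2.11
3 [-0.16, -0.05, 0.0] -2.82
4 [-0.19, -0.04, 0.0] -3.46
5 [-0.22, -0.02, 0.0] -4.02
6 [-0.24, 0.02, 0.0] -4.51
7 [-0.26, 0.06, 0.0] -4.92
8 [-0.29, 0.12, 0.0] -5.26
9 [-0.31, 0.19, 0.0] -5.52
10 [-0.34, 0.25, 0.0] -5.71
11 [-0.37, 0.32, 0.0] -5.82
12 [-0.4, 0.38, 0.0] -5.86
13 [-0.44, 0.43, 0.0] -5.82
14 [-0.47, 0.47, 0.0] -5.71
15 [-0.5, 0.5, 0.0] -5.52
16 [-0.52, 0.51, 0.0] -5.26
17 [-0.53, 0.5, 0.0] -4.92
18 [-0.52, 0.48, 0.0] -4.51
19 [-0.5, 0.44, 0.0] -4.02
20 [-0.45, 0.39, 0.0] -3.46
21 [-0.39, 0.32, 0.0] -2.82
22 [-0.3, 0.24, 0.0] -2.11
23 [-0.19, 0.15, 0.0] -1.32
24 [-0.07, 0.05, 0.0] -0.46
```

>>> {"method": "carry_out", "body": {"moves": [[[-0.03,-0.01,0],[0,0,-0.5],1],[[-0.08,-0.04,0],[0,0,-1.3],1],[[-0.12,-0.05,0],[0,0,-2.1],1],[[-0.16,-0.05,0],[0,0,-2.8],1],[[-0.19,-0.04,0],[0,0,-3.5],1]]}}

```text
time: 16.15
position: [0.4386, 0.0326, 0.3145]
tool_rot: [-2.168, -2.273, 0.001]
force: [-0.3, 0.6, -3.1]
finger_gap: 0.0089
grasp_force: 77.9
```

>>> {"method": "carry_out", "body": {"moves": [[[-0.22,-0.02,0],[0,0,-4.0],1],[[-0.24,0.02,0],[0,0,-4.5],1],[[-0.26,0.06,0],[0,0,-4.9],1],[[-0.29,0.12,0],[0,0,-5.3],1],[[-0.31,0.19,0],[0,0,-5.5],1]]}}

```text
time: 16.77
position: [0.4449, 0.0208, 0.3145]
tool_rot: [-1.642, -2.678, 0.001]
force: [0.4, -0.5, -3.9]
finger_gap: 0.0089
grasp_force: 77.9
```

>>> {"method": "carry_out", "body": {"moves": [[[-0.34,0.25,0],[0,0,-5.7],1],[[-0.37,0.32,0],[0,0,-5.8],1],[[-0.4,0.38,0],[0,0,-5.9],1],[[-0.44,0.43,0],[0,0,-5.8],1],[[-0.47,0.47,0],[0,0,-5.7],1]]}}

```text
time: 17.4
position: [0.4718, 0.0171, 0.3145]
tool_rot: [-0.922, -3.003, 0.001]
force: [-0.4, -0.2, -3.6]
finger_gap: 0.0093
grasp_force: 77.9
```

>>> {"method": "carry_out", "body": {"moves": [[[-0.5,0.5,0],[0,0,-5.5],1],[[-0.52,0.51,0],[0,0,-5.3],1],[[-0.53,0.5,0],[0,0,-4.9],1],[[-0.52,0.48,0],[0,0,-4.5],1],[[-0.5,0.44,0],[0,0,-4.0],1]]}}

```text
time: 18.02
position: [0.5052, 0.0289, 0.3145]
tool_rot: [-0.273, -3.13, 0.001]
force: [-0.4, -0.1, -3.9]
finger_gap: 0.0092
grasp_force: 77.9
```

>>> {"method": "carry_out", "body": {"moves": [[[-0.45,0.39,0],[0,0,-3.5],1],[[-0.39,0.32,0],[0,0,-2.8],1],[[-0.3,0.24,0],[0,0,-2.1],1],[[-0.19,0.15,0],[0,0,-1.3],1],[[-0.07,0.05,0],[0,0,-0.5],1]]}}

```text
time: 18.65
position: [0.5202, 0.0389, 0.3146]
tool_rot: [0.002, -3.142, 0.0]
force: [-0.4, -1.0, -4.2]
finger_gap: 0.0091
grasp_force: 77.9
```

Run:
```python
from h import *
from plant import robot
np.set_printoptions(precision=4,suppress=True)
st,w,P=wrist(robot,"w11"); print(st["time"],st["position"],yaw_of(st["tool_rot"]),st["force"]); d=dishpose(P,st); print(d)
M=R.from_rotvec(st["tool_rot"]).as_matrix(); print("z axis",M[:,2],"lip",d["pred"]+M[:,1]*.072+[0,0,.024])
s=robot.read_camera("side"); t=robot.read_camera("top")
for c in (w,t,s): print(mug(c))
a=cv2.resize(s["img"][100:300,200:400],None,fx=2,fy=2);b=cv2.resize(t["img"][120:320,200:400],None,fx=2,fy=2)
cv2.imwrite("pics/f1.png",np.hstack([a,b])[:,:,::-1])
```

```text
18.65 [0.5202 0.0389 0.3146] 90.07533936253117 [-0.4499 -0.9559 -4.2492]
{'pred': array([0.52  , 0.1339, 0.1049]), 'rim_z': np.float64(0.1282084236712821), 'tilt_lip_up': np.float64(-0.06867223616706944), 'tilt_left_up': np.float64(0.36910825505631856), 'n': np.int64(6869), 'circ': (array([0.5202, 0.1334]), np.float64(0.05441264438496914), 6799), 'ball': array([0.5209, 0.1339, 0.1272])}
z axis [-0.0001 -0.0002 -1.    ] lip [0.5199 0.2059 0.1289]
(array([0.5191, 0.2041]), 1028)
(array([0.5196, 0.2073]), 136)
(array([0.5204, 0.3192]), 90)
```

View pics/f1.png

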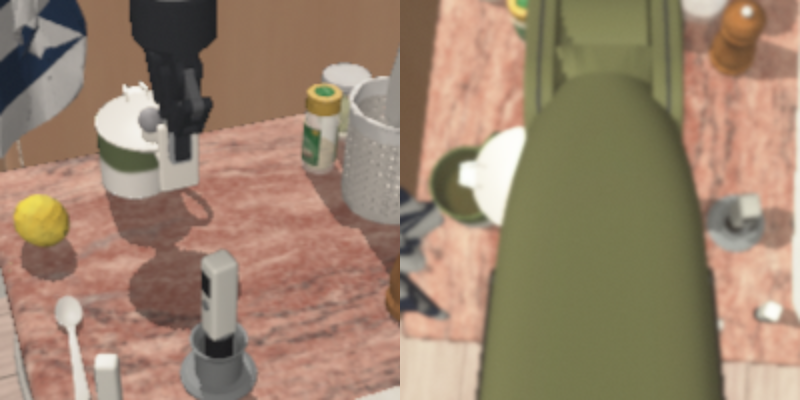

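The lip is over the mug mouth with the dish level and the ball centred. I check the front-edge direction in world coordinates, so that parallel is truly parallel, and settle for a few rows.

>>> {"method": "carry_out", "body": {"moves": [[[0,0,0],[0,0,0],1],[[0,0,0],[0,0,0],1],[[0,0,0],[0,0,0],1],[[0,0,0],[0,0,0],1],[[0,0,0],[0,0,0],1]]}}

```text
time: 19.42
position: [0.5201, 0.0388, 0.3147]
tool_rot: [0.001, -3.142, 0.0]
force: [-0.9, -0.0, -3.5]
finger_gap: 0.009
grasp_force: 77.9
```

Run:
```python
from h import *
from plant import robot
np.set_printoptions(precision=4,suppress=True)
t=load("top0"); P=cloud(t)
E=[]
for u in range(215,390,3):
    col=P[270:330,u]; k=np.where(np.abs(col[:,2])<.006)[0]
    if len(k): E.append(col[k.max(),:2])
E=np.array(E); s=np.polyfit(E[:,1],E[:,0],1); r=np.abs(np.polyval(s,E[:,1])-E[:,0])<.006; s=np.polyfit(E[r,1],E[r,0],1)
print("edge x=",s,"angle",np.degrees(np.arctan(s[0])),r.sum(),len(E))
st,w,P=wrist(robot,"w12"); print(st["time"],st["position"],yaw_of(st["tool_rot"]),np.abs(st["joint_vel"]).max()); print(dishpose(P,st))
```

```text
edge x= [0.001  0.3445] angle 0.05711188455160976 59 59
19.425 [0.5201 0.0388 0.3147] 90.0359333345354 0.0038454235918822647
{'pred': array([0.52  , 0.1338, 0.105 ]), 'rim_z': np.float64(0.12827951889396794), 'tilt_lip_up': np.float64(-0.010486246671064547), 'tilt_left_up': np.float64(0.4118884570925859), 'n': np.int64(6828), 'circ': (array([0.5202, 0.1335]), np.float64(0.05442161714227038), 6762), 'ball': array([0.5209, 0.1339, 0.1273])}
```

The front edge runs along world y to within 0.1°, and the dish is level, still and aligned. Handing in.

```bash
python3 -c "
from plant import robot
print(robot.sign_off())"
```

```text
the job is handed in; nothing more can be done
None
```

The job is done and handed in at about 19.5 s: the thermometer was held over the ball for nearly 2 s from 6–8 cm and is back in its stand, and the arm is holding the dish level and parallel to the front edge, ball centred, with its lip about 4 cm above the middle of the mug's mouth.

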